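# Clamp the lid of a candy sample tub

### The job

Close the lid clamp on the sample tub: push the orange strap round with a fingertip or the back of a finger until it is fully over the lid, against its stop post, then press the red cam lever all the way down so that the pad bears on the lid. Keep the lever up until the strap is over, leave the sample tub seated in its nest, and leave the small tub, the jar and the spoon where they are. Finish with the hand clear.

Things in the scene. Friction and masses are not known exactly. Their poses are not given: they have to be found in the camera images.
- stand: Clamp stand fixed to the table: aluminium plate 190 x 130 x 10 mm. Origin on the table under the centre of the tub's nest (six steel pins 12 mm high); its plate reaches 90 mm to its -x, 100 mm to its +x and 65 mm to each side. +x points from the nest towards the dark pivot post (80 mm from the origin, vertical). A thin dark stop post (12 mm thick, top at 104 mm) stands at x = -60, y = -19.5 mm: it stops the strap. The strap comes round from the +y side.
- strap (a joint): Swing of the strap about the vertical pivot post, rad: 0 fully open, 1.45 home, centred over the lid against the stop post (end of travel), pointing from the post along the stand's -x. Grows counter-clockwise seen from above. Starts between 0.1 and 0.5. Stays where it is left; friction 0.22 N m (about 1.6 N sideways at 140 mm from the pivot).
- strap_pivot (a point): Point on the pivot axis at half the strap's thickness (100 mm above the table). The strap is an orange bar 26 mm wide and 20 mm thick, underside 90 mm and top 110 mm above the table, that runs level from 12 mm behind this point to 156 mm beyond it.
- strap_end (a point): Centre of the strap's free end face, 156 mm from the pivot, at half its thickness (100 mm above the table). The outer 40 mm of the strap lie beyond the fork of the lever and the rim of the tub when home: a good place to push its side.
- lever_hinge (a point): Centre of the cam lever's level hinge pin, across the strap, 80 mm from the pivot and 124 mm above the table; held between two dark cheeks, 36 mm wide in all, that rise to 131 mm.
- cam_lever (a joint): Angle through which the red cam lever is pressed down, rad: 0 = raised 0.70 rad above level, 0.70 = fully down, level along the strap (end of travel). Starts between 0.05 and 0.25. Stays where it is left, also when fully down with the pad on the lid; it takes 3 to 6 N square to the lever at its ball. The cam moves the pad down 6 mm in proportion to this angle.
- lever_tip (a point): Centre of the red ball (20 mm across) at the lever's end, 80 mm from the hinge. The lever is a red bar 22 mm wide and 10 mm thick. It leans up from its hinge towards the pivot post; pressed down, it lies above the strap with its ball over the pivot, ball centre 124 mm and ball top 134 mm above the table.
- pad: Black rubber pad, 32 mm across and 10 mm thick, under the strap below the lever's hinge. Origin at the centre of its lower face; it clears the lid by 5.5 mm with the lever up, and bears on it with the lever down.
- sample_tub: Loose clear plastic tub of red and orange gummies with a white lid, 90 mm across, 60 mm high, about 0.25 kg, standing in the nest of the stand. Origin at the centre of its underside, z up; lid top 70 mm above the table.
- small_tub: Bystander: loose clear tub of green and yellow gummies, 60 mm across and 42 mm high, on the table. Origin at the centre of its underside.
- jar: Bystander: loose amber glass jar with a white cap, 58 mm across and 75 mm high, on the table. Origin at the centre of its underside.
- spoon: Bystander: loose spoon lying on the table in front of the stand, about 190 mm long, 20 mm high. Origin under its middle.

How it is judged:
On the way, in this order (a step that is already met when the one before it is completed fails the run):
1. the strap is over the lid, against its stop, with the lever still up (value of joint strap above 1.39 rad and value of joint cam_lever below 0.45 rad), for 0.1 s.
2. the cam lever is pressed down with the strap still over the lid (value of joint cam_lever above 0.645 rad and value of joint strap above 1.38 rad), for 0.1 s.
At the end, for the whole second after the job is handed in: The strap is within 0.07 rad of its stop over the lid, the cam lever within 0.055 rad of fully down, the pad presses on the lid with more than 1 N, the sample tub is upright and at rest within 6 mm of the middle of its nest, and the small tub, jar and spoon are within 20 mm of where they began (all of step 2 and contact force between pad and sample_tub above 1 N and horizontal distance between sample_tub and stand below 0.006 m and angle between sample_tub's own z axis and vertical below 0.05 rad and linear speed of sample_tub below 0.02 m/s and distance of each of small_tub, jar, spoon from where it was at the start of the episode below 0.02 m); the robot touches nothing.
It fails at once if the lever is pressed down before the strap is over the lid (value of joint cam_lever above 0.45 rad and value of joint strap below 1.3 rad).
It fails at once if the sample tub is lifted or knocked out of its nest (distance of sample_tub from where it was at the start of the episode above 0.01 m or angle between sample_tub's own z axis and vertical above 0.15 rad).
It fails at once if a bystander is moved, lifted or tipped (distance of any of small_tub, jar, spoon from where it was at the start of the episode above 0.02 m or angle between any of small_tub, jar's own z axis and vertical above 0.3 rad).
It also fails if it takes over 54 s, if anything falls off the work surface, if the arm or the gripper's body presses on something with over 40 N, if the wrist force passes 120 N, or if a joint passes its speed limit or range.

### The arm

A 6-joint arm with a two-finger parallel gripper is mounted at the origin on the work surface. World frame = base frame: x ahead of the robot, y to its left, z up, the work surface at z = 0. Lengths are in m, angles in rad, forces in N, time in s.
With the tool pointing down it reaches from about 0.325 to 0.9 m from the base axis. Payload 6.1 kg.
Tool frame: the origin (TCP) lies on the front face of the gripper's body, between the roots of the fingers; the fingertips stand 73 mm ahead of it and the grasp point (between the pads) lies 54 mm ahead of it; z points along the fingers, y is the line along which they close (so a half turn about z gives the same grasp; the last joint's range is limited). The gripper opens to 85 mm and grips with 20 to 120 N. Pads are 22 mm wide; open, the fingers measure 114 mm over their backs; the gripper's body (76 mm by 85 mm) begins 54 mm behind the grasp point. The pads swing forward as they close: fully open they stand 13 mm farther back than shut.
Start: joints at [1.078, 0.22, 1.526, -0, 1.395, -0.126], TCP at [0.224, 0.583, 0.304] pointing down, gripper open.
Joint ranges: [-2.98, 2.98], [-0.91, 2.08], [0.09, 2.57], [-1.24, 4.39], [0.2, 2.65], [-2.68, 2.68]. Speed limits (rad/s): [2.57, 2.57, 3.01, 3.14, 3.14, 3.14].

### API

Orientations are given as a unit quaternion [w, x, y, z].
In Python, from workcell import env, viewer gives the robot as it stands. The module is installed in compiled form; this text tells all that it offers.
- The arm moves only by the shell command python3 -m crank 'ROWS' [FORCE]. ROWS is JSON, one flat list of numbers, 7 for each row, row after row: the shift along the tool's x, y, z in cm, then the turn, a rotation vector about the tool's x, y, z in degrees, then the opening, from 0 (shut) to 1 (fully open). A call has 1 to 20 rows; each row is the pose to reach, as a shift and turn from the pose commanded when the call began, along the tool's axes at that moment; what a row does not reach only later rows make up. A row lasts 1/10 s, in which the tool goes at most 50 mm and 8.59 degrees, less where a joint would pass 70% of its speed; a pose out of reach is approached as far as the arm can. A call with a gripper value outside its range is refused whole. The fingers move at their own pace and stop on an object; FORCE is the grip in N (left out, the last holds). Time passes only in rows, so rows that repeat a pose let the fingers close. It gives the time, the measured TCP pose, the force, the opening and the grip force at its end, in the units of the state.
- env.sense(): the state, without advancing time (a new reading comes with each control period).
- viewer.snapshot(name): name is "side" or "top"; returns the picture (480x640x3 uint8, blue, green, red); there is no depth.
- viewer.calibration(name): a dict with "fx", "fy", "cx", "cy" (pixels), "dist_coeffs" ([k1, k2, p1, p2, k3] as OpenCV has them; the pictures are not rectified), "extrinsics" (4x4, takes a point from camera to world coordinates). Camera axes: x right, y down, z forward; pixel columns grow to the right and rows downward; lengths in m; the calibration is good to about 2 mm. A picture is of the moment at which its call begins. calibration takes no time and is no camera call.
- env.close_job(): hands the job in; it is judged then, once.
The state is a dict: "t": time; "joints": joint angles; "joint_velocities": joint speeds; "effort": joint torques, N m; "tool_pos": TCP position; "tcp_rot": TCP orientation; "force": force on the tool from outside, world axes, zero at the start; "moment": the same for the moment, N m; "finger_gap": finger opening in m; "grasp_force": force on a finger pad.
Only numpy, scipy, OpenCV 4.12 (cv2) and the standard library are available. Lean on these libraries where they do the work, as an engineer would, in place of code of your own. Each camera call takes 0.05 s, during which the arm holds its last target. There are 200 camera calls.

## Working session

There is one attempt and no reset: what is moved stays moved. The work goes in short steps, Python scripts to look and compute and a shell command to move; the robot and the scene stay as the last step left them, time stands still between calls to the robot, and variables do not carry over. Pictures are saved under pics/ and viewed, at most 10 in all, crops included, and the job is handed in when it is done.

```bash
mkdir -p pics; python3 - <<'E'
from workcell import env, viewer
import cv2, numpy as np
np.set_printoptions(precision=4,suppress=True)
for n in("side","top"):
    cv2.imwrite(f"pics/{n}0.png",viewer.snapshot(n)); c=viewer.calibration(n)
    print(n,c["fx"],c["fy"],c["cx"],c["cy"],c["dist_coeffs"]);print(np.array(c["extrinsics"]))
s=env.sense();print(s["t"],s["tool_pos"],s["tcp_rot"],s["finger_gap"],s["force"])
E
```

```text
side 615.050601280351 615.050601280351 312.82787635225014 238.32533161348425 [-0.1909  0.      0.      0.      0.    ]
[[ 0.6734 -0.4798  0.5624  0.0549]
 [-0.739  -0.455   0.4968 -0.4237]
 [ 0.0175 -0.7502 -0.661   0.7213]
 [ 0.      0.      0.      1.    ]]
top 621.5680704720876 621.5680704720876 330.7078988331358 240.71378846056066 [-0.1706  0.      0.      0.      0.    ]
[[ 0.0082 -0.9872  0.1592  0.3251]
 [-0.9999 -0.0091 -0.0052  0.0154]
 [ 0.0066 -0.1592 -0.9872  1.2467]
 [ 0.      0.      0.      1.    ]]
0.1 [0.2239 0.5831 0.3029] [-0.0003  0.1824  0.9832 -0.0008] 0.08513338646034137 [-0.0668  0.3657  0.3765]
```

View pics/side0.png

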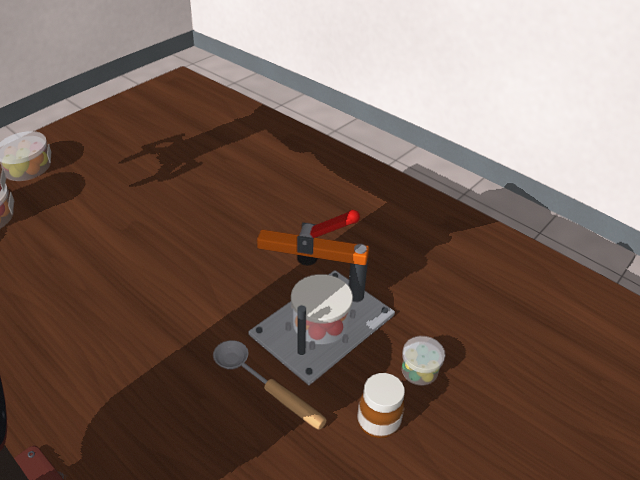

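View pics/top0.png

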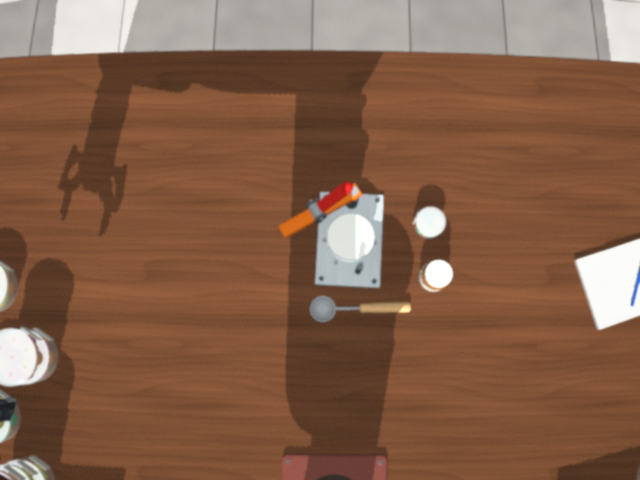

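The side view shows the pivot post top at about (360,252), strap end (261,240), red ball (353,216) and stop post (301,330). The top view shows the lid at (351,237), strap end (284,230) and ball (353,190). The spoon lies in front of the stand, with the jar and small tub to its right. I'll zoom in for accurate pixels.

```bash
python3 - <<'E'
import cv2
a=cv2.imread("pics/top0.png")[175:300,270:395];b=cv2.imread("pics/side0.png")[200:390,235:405]
a=cv2.resize(a,(600,600),interpolation=cv2.INTER_CUBIC)
cv2.imwrite("pics/zt.png",a)
E
```

```text
(no output)
```

View pics/zt.png

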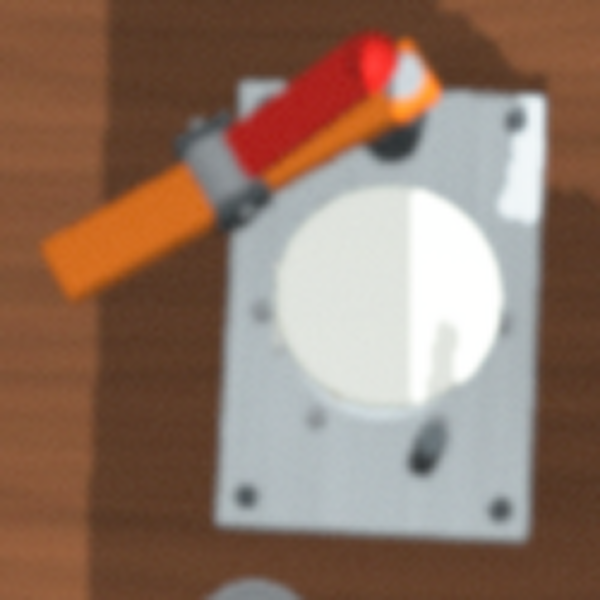

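```bash
cat > h.py <<'E'
import cv2, numpy as np
from workcell import env, viewer
from scipy.optimize import least_squares
from scipy.spatial.transform import Rotation as R
np.set_printoptions(precision=4,suppress=True)
def proj(n,P):
    c=viewer.calibration(n);T=np.linalg.inv(np.array(c["extrinsics"]))
    K=np.array([[c["fx"],0,c["cx"]],[0,c["fy"],c["cy"]],[0,0,1]])
    return cv2.projectPoints(np.array(P,float),T[:3,:3].copy(),T[:3,3].copy(),K,np.array(c["dist_coeffs"]))[0][:,0]
def model(p):
    x,y,w,q,l=p
    M=lambda v:[x+v[0]*np.cos(w)-v[1]*np.sin(w),y+v[0]*np.sin(w)+v[1]*np.cos(w),v[2]]
    a=np.pi-(1.45-q);d=np.array([np.cos(a),np.sin(a),0]);piv=np.array([.08,0,.1])
    el=.70-l
    tip=piv+d*(.08-.08*np.cos(el))+[0,0,.024+.08*np.sin(el)]
    return [M(v) for v in [(.1,.065,.01),(.1,-.065,.01),(-.09,-.065,.01),(-.09,.065,.01),(0,0,.07),piv+.156*d+[0,0,.01],tip,piv+[0,0,.01],piv+.156*d,(-.06,-.0195,.104)]]
E
python3 - <<'E'
from h import *
z=np.array([(240,80),(547,95),(527,542),(216,525),(390,297),(58,272),(378,62)])/4.8+[270,175]-.4
sd=np.array([(353,216),(260,240),(301,309)])
def f(p):
    m=model(p)
    return np.r_[(proj("top",m[:7])-z).ravel(),0.5*(proj("side",[m[6],m[8],m[9]])-sd).ravel()]
r=least_squares(f,[.55,0,0,.3,.1]);print(r.x,r.fun)
m=np.array(model(r.x));print(m)
home=r.x.copy();home[3]=1.45;home[4]=.7;print("home",np.array(model(home))[[5,6]])
s=env.sense();Rt=R.from_quat(np.roll(s["tcp_rot"],-1)).as_matrix();print(Rt)
# bystanders in world
def back(n,px,zz):
    g=least_squares(lambda v:(proj(n,[[v[0],v[1],zz]])[0]-px),[.5,0]).x;return g
for nm,px,zz in[("spoonL",(322,309),.015),("spoonR",(411,308),.015),("jar",(438,273),.075),("small",(431,222),.042)]:print(nm,back("top",px,zz))
E
```

```text
[ 0.5239 -0.0291 -0.0489  0.4592  0.0762] [ 0.7477 -0.0908  0.2501  0.4693  0.2936  0.0204  0.0588 -0.1378 -0.143
 -0.1916 -0.4443  0.3247 -0.4701 -0.684  -0.0948  0.4424 -0.6843 -0.2795
  0.2032  0.0758]
[[ 0.6269  0.0309  0.01  ]
 [ 0.6206 -0.099   0.01  ]
 [ 0.4308 -0.0897  0.01  ]
 [ 0.4372  0.0402  0.01  ]
 [ 0.5239 -0.0291  0.07  ]
 [ 0.5248  0.1015  0.11  ]
 [ 0.5962 -0.0201  0.1707]
 [ 0.6038 -0.0331  0.11  ]
 [ 0.5248  0.1015  0.1   ]
 [ 0.463  -0.0457  0.104 ]]
home [[ 0.448  -0.0254  0.11  ]
 [ 0.6038 -0.0331  0.124 ]]
[[-0.9335  0.3586 -0.0008]
 [ 0.3586  0.9335 -0.0015]
 [ 0.0002 -0.0017 -1.    ]]
spoonL [0.3869 0.025 ]
spoonR [ 0.39   -0.1515]
jar [ 0.4537 -0.1958]
small [ 0.5589 -0.1896]
```

The fit is good, with sub-pixel residuals. I'll shut the fingers and move to a point above the strap's outer side (0.58, 0.118).

```bash
python3 -m crank '[-5,-3,0,0,0,0,0, -10,-6,0,0,0,0,0, -15,-9,0,0,0,0,0, -20,-12,0,0,0,0,0, -25,-15,0,0,0,0,0, -30,-18,0,0,0,0,0, -35,-21,0,0,0,0,0, -40,-24,0,0,0,0,0, -45,-27,0,0,0,0,0, -50,-30.5,0,0,0,0,0, -50,-30.5,0,0,0,0,0, -50,-30.5,0,0,0,0,0, -50,-30.5,0,0,0,0,0, -50,-30.5,0,0,0,0,0, -50,-30.5,0,0,0,0,0, -50,-30.5,0,0,0,0,0]' 20
```

```text
t: 1.7
tool_pos: [0.5808, 0.1207, 0.3038]
tcp_rot: [-0.0, 0.182, 0.983, 0.0]
force: [-0.1, 0.3, 0.8]
finger_gap: -0.0001
grasp_force: 0.0
```

```bash
python3 -m crank '[0,0,4,0,0,0,0, 0,0,8,0,0,0,0, 0,0,11,0,0,0,0, 0,0,13,0,0,0,0, 0,0,13.7,0,0,0,0, 0,0,13.7,0,0,0,0, 0,0,13.7,0,0,0,0]'; python3 - <<'E'
from h import *
v=viewer.snapshot("side")[130:330,190:440]
cv2.imwrite("pics/s1.png",cv2.resize(v,(750,600)))
# push path: strap angle q, finger centre at r=.14 offset 13+half thickness, tool shift cm
x,y,w=0.5239,-0.0291,-0.0489
s=env.sense();Rt=R.from_quat(np.roll(s["tcp_rot"],-1)).as_matrix();p=np.array(s["tool_pos"])
piv=np.array([x+.08*np.cos(w),y+.08*np.sin(w)])
for q in np.arange(.45,1.5,.1).tolist()+[1.45,1.5]:
    a=np.pi-1.45+q+w;d=np.array([np.cos(a),np.sin(a)]);n=np.array([d[1],-d[0]])
    na=np.arctan2(n[1],n[0])-np.arctan2(Rt[1,1],Rt[0,1])
    h=.0145*abs(np.cos(na))+.011*abs(np.sin(na))
    t=piv+.14*d+(.013+h)*n
    print(round(q,2),t,(Rt.T@np.r_[t-p[:2],0])[:2]*100,h)
E
```

```text
t: 2.4
tool_pos: [0.5822, 0.12, 0.1684]
tcp_rot: [0.001, 0.182, 0.983, 0.0]
force: [-0.2, 0.0, -0.4]
finger_gap: -0.0001
grasp_force: 0.0
0.45 [0.561  0.1039] [ 1.4305 -2.2569] 0.01818995426474912
0.55 [0.5476 0.0989] [ 2.511  -3.2036] 0.018160261436063384
0.65 [0.5345 0.0925] [ 3.4998 -4.2696] 0.017949117278092813
0.75 [0.5221 0.0847] [ 4.382  -5.4466] 0.01755863147346888
0.85 [0.5104 0.0755] [ 5.1435 -6.7239] 0.016992705627273934
0.95 [0.4996 0.065 ] [ 5.7713 -8.0888] 0.016256994283492945
1.05 [0.49   0.0533] [ 6.2537 -9.5268] 0.01535884842667913
1.15 [0.4817 0.0409] [  6.5815 -10.9832] 0.01468840508532916
1.25 [0.4752 0.0293] [  6.7752 -12.2988] 0.015687946729070833
1.35 [0.4697 0.017 ] [  6.8431 -13.6441] 0.01653073959484136
1.45 [0.4654 0.004 ] [  6.7793 -15.0074] 0.01720836277491624
1.45 [0.4654 0.004 ] [  6.7793 -15.0074] 0.017208362774916237
1.5 [ 0.4638 -0.0027] [  6.6964 -15.6918] 0.017483053493061625
```

View pics/s1.png

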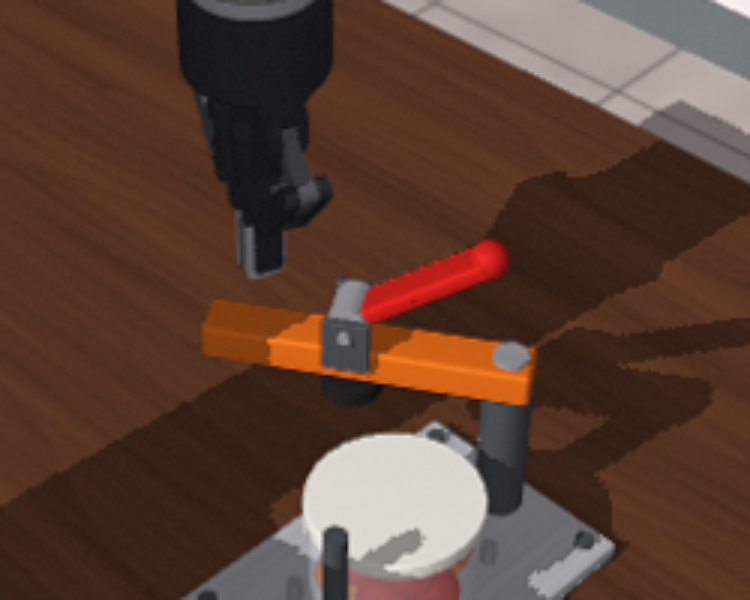

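The finger stands behind the strap's outer end (tip at about (262,275) in the crop), well clear of the lever. I'll push along the arc.

```bash
python3 -m crank '[0.7,-1.1,0,0,0,0,0, 1.4,-2.2,0,0,0,0,0, 2,-2.7,0,0,0,0,0, 2.5,-3.2,0,0,0,0,0, 3,-3.7,0,0,0,0,0, 3.5,-4.3,0,0,0,0,0, 3.9,-4.9,0,0,0,0,0, 4.4,-5.4,0,0,0,0,0, 4.8,-6.1,0,0,0,0,0, 5.1,-6.7,0,0,0,0,0, 5.5,-7.4,0,0,0,0,0, 5.8,-8.1,0,0,0,0,0, 6,-8.8,0,0,0,0,0, 6.3,-9.5,0,0,0,0,0, 6.4,-10.3,0,0,0,0,0, 6.6,-11,0,0,0,0,0, 6.7,-11.7,0,0,0,0,0, 6.8,-12.3,0,0,0,0,0, 6.8,-12.9,0,0,0,0,0, 6.8,-12.9,0,0,0,0,0]'; python3 - <<'E'
from h import *
v=viewer.snapshot("side")[180:380,190:440]
cv2.imwrite("pics/s2.png",cv2.resize(v,(750,600)))
E
```

```text
t: 4.45
tool_pos: [0.4713, 0.0226, 0.1668]
tcp_rot: [-0.0, 0.183, 0.983, -0.0]
force: [1.1, -0.1, 0.5]
finger_gap: 0.0002
grasp_force: 0.0
```

View pics/s2.png

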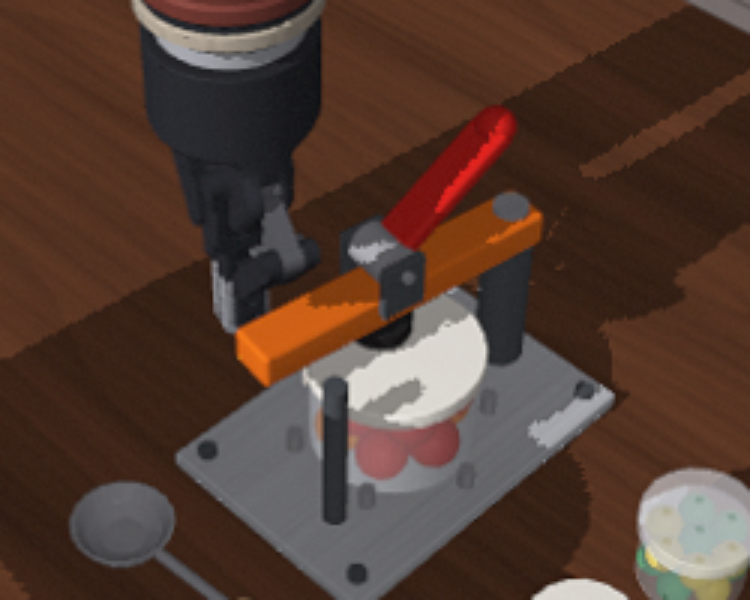

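The strap end has swung to about (255,350) in the crop and is following the finger, with the lever still up and the tub seated. The stop is about 2 cm further on.

```bash
python3 -m crank '[0,-0.5,0,0,0,0,0, 0,-1,0,0,0,0,0, 0,-1.4,0,0,0,0,0, 0,-1.7,0,0,0,0,0, 0,-1.9,0,0,0,0,0, 0,-2.1,0,0,0,0,0, 0,-2.2,0,0,0,0,0, 0,-2.2,0,0,0,0,0]'
```

```text
t: 5.3
tool_pos: [0.464, 0.003, 0.167]
tcp_rot: [0.0, 0.182, 0.983, 0.0]
force: [2.7, 2.9, -0.3]
finger_gap: 0.0001
grasp_force: 1.5
```

```bash
python3 -m crank '[0,-0.2,0,0,0,0,0, 0,-0.4,0,0,0,0,0, 0,-0.4,0,0,0,0,0, 0,-0.4,0,0,0,0,0]';  python3 -m crank '[0,-0.2,0,0,0,0,0, 0,-0.4,0,0,0,0,0, 0,-0.4,0,0,0,0,0, 0,-0.4,0,0,0,0,0]'
```

```text
t: 5.7
tool_pos: [0.4635, 0.0017, 0.1671]
tcp_rot: [0.001, 0.183, 0.983, 0.003]
force: [7.6, 16.9, -2.6]
finger_gap: -0.0
grasp_force: 8.0
t: 6.1
tool_pos: [0.4632, 0.0006, 0.1673]
tcp_rot: [0.002, 0.183, 0.983, 0.006]
force: [13.6, 29.5, -6.6]
finger_gap: -0.0
grasp_force: 15.0
```

The force climbs with no further motion, so the strap is at its stop. I'll back off and lift.

```bash
python3 -m crank '[0,1,0,0,0,0,0, 0,2,0,0,0,0,0, 0,4,0,0,0,0,0, 0,5,-1,0,0,0,0, 0,5,-5,0,0,0,0, 0,5,-9,0,0,0,0, 0,5,-11,0,0,0,0, 0,5,-11,0,0,0,0, 0,5,-11,0,0,0,0]'; python3 - <<'E'
from h import *
t=viewer.snapshot("top")[175:300,270:395];v=viewer.snapshot("side")[180:380,240:440]
cv2.imwrite("pics/s3.png",np.hstack([cv2.resize(t,(400,400)),cv2.resize(v,(400,400))]))
p=[.5239,-.0291,-.0489,1.45,.0762];m=model(p);print((proj("top",m[5:7])-[270,175])*3.2,(proj("side",[m[6],m[8]])-[240,180])*2+[400,0])
s=env.sense();Rt=R.from_quat(np.roll(s["tcp_rot"],-1)).as_matrix()
print(m[6],s["tool_pos"],s["force"])
for X in(.594,.604):print(Rt.T@(np.array([X,-.0331,.26])-s["tool_pos"])*100)
E
```

```text
t: 7.0
tool_pos: [0.4789, 0.0418, 0.2773]
tcp_rot: [0.0, 0.182, 0.983, -0.0]
force: [-0.0, 0.2, -0.8]
finger_gap: -0.0001
grasp_force: 0.0
[[253.9654 314.749 ]
 [271.1248  51.0282]] [[632.3488  86.2949]
 [485.7086 258.945 ]]
[np.float64(0.5887555532171371), np.float64(-0.032273966829447914), np.float64(0.1707298956928502)] [0.4781 0.0419 0.2755] [-0.6283 -0.1007 -0.4547]
[-13.5132  -2.8456   1.5246]
[-14.4466  -2.4869   1.522 ]
```

View pics/s3.png

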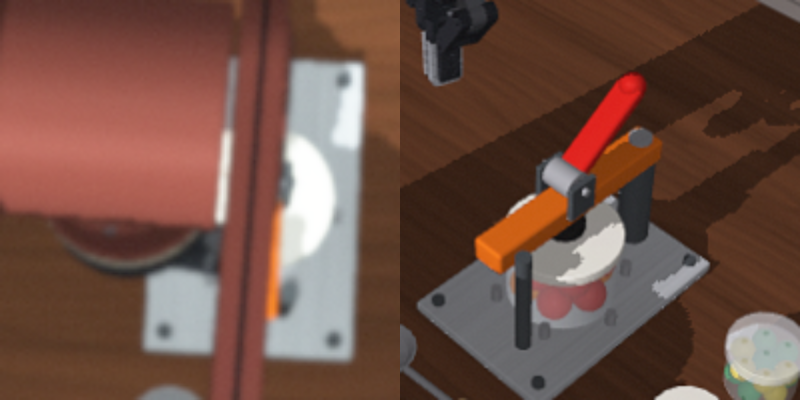

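The strap is against the stop post (end face at (490,255)), the ball is at (630,87) as predicted, and the tub is seated. Next I'll move above the ball and press.

```bash
python3 -m crank '[-4,-0.7,0,0,0,0,0, -8,-1.5,0,0,0,0,0, -12,-2.3,0,0,0,0,0, -14,-2.6,0,0,0,0,0, -14,-2.6,0,0,0,0,0, -14,-2.6,0,0,0,0,0]' && python3 -m crank '[0,0,1,0,0,0,0, 0,0,2,0,0,0,0, 0,0,2.6,0,0,0,0, 0,0,3.2,0,0,0,0, 0,0,3.8,0,0,0,0, 0,0,4.2,0,0,0,0, 0,0,4.2,0,0,0,0]'
```

```text
t: 7.7
tool_pos: [0.5993, -0.0324, 0.2748]
tcp_rot: [-0.002, 0.183, 0.983, 0.0]
force: [0.1, -0.3, 0.3]
finger_gap: -0.0
grasp_force: 0.0
t: 8.4
tool_pos: [0.6012, -0.0322, 0.2359]
tcp_rot: [0.002, 0.182, 0.983, 0.0]
force: [3.0, 0.2, 3.7]
finger_gap: 0.0002
grasp_force: 2.2
```

```bash
python3 -m crank '[0,0,0.5,0,0,0,0, 0,0,1,0,0,0,0, 0,0,1.5,0,0,0,0, 0,0,2,0,0,0,0, 0,0,2.4,0,0,0,0, 0,0,2.7,0,0,0,0, 0,0,2.8,0,0,0,0, 0,0,2.8,0,0,0,0]' && python3 -m crank '[0,0,0.2,0,0,0,0, 0,0,0.3,0,0,0,0, 0,0,0.3,0,0,0,0]'
```

```text
t: 9.2
tool_pos: [0.6005, -0.0324, 0.207]
tcp_rot: [0.0, 0.182, 0.983, 0.0]
force: [2.4, 0.7, 3.5]
finger_gap: 0.0001
grasp_force: 2.2
t: 9.5
tool_pos: [0.6008, -0.0324, 0.2057]
tcp_rot: [0.001, 0.182, 0.983, 0.0]
force: [-1.2, 1.2, 13.2]
finger_gap: 0.0003
grasp_force: 6.8
```

The force is rising at the end of travel. I'll press a little more to be sure, then retreat upward.

```bash
python3 -m crank '[0,0,0.2,0,0,0,0, 0,0,0.3,0,0,0,0, 0,0,0.3,0,0,0,0]' && python3 -m crank '[0,0,-1,0,0,0,0, 0,0,-4,0,0,0,0, 0,0,-8,0,0,0,0, 6,6,-12,0,0,0,0, 9,10,-12,0,0,0,0, 12,14,-12,0,0,0,0, 15,18,-12,0,0,0,0, 15,22,-12,0,0,0,0, 15,25,-12,0,0,0,0, 15,25,-12,0,0,0,0, 15,25,-12,0,0,0,0, 15,25,-12,0,0,0,0]'; python3 - <<'E'
from h import *
t=viewer.snapshot("top")[175:300,270:395];v=viewer.snapshot("side")[180:380,240:440]
cv2.imwrite("pics/s4.png",np.hstack([cv2.resize(t,(400,400)),cv2.resize(v,(400,400))]))
p=[.5239,-.0291,-.0489,1.45,.7];m=model(p);print((proj("top",m[5:7])-[270,175])*3.2,(proj("side",[m[6],m[8]])-[240,180])*2+[400,0])
E
```

```text
t: 9.8
tool_pos: [0.601, -0.0324, 0.2051]
tcp_rot: [0.001, 0.182, 0.983, 0.0]
force: [-7.8, 2.5, 25.4]
finger_gap: 0.0001
grasp_force: 13.1
t: 11.0
tool_pos: [0.5493, 0.2538, 0.3195]
tcp_rot: [-0.001, 0.182, 0.983, -0.001]
force: [0.3, -0.0, -0.4]
finger_gap: 0.0003
grasp_force: 0.0
[[253.9654 314.749 ]
 [268.8329  44.9765]] [[642.0697 126.1795]
 [485.7086 258.945 ]]
```

View pics/s4.png

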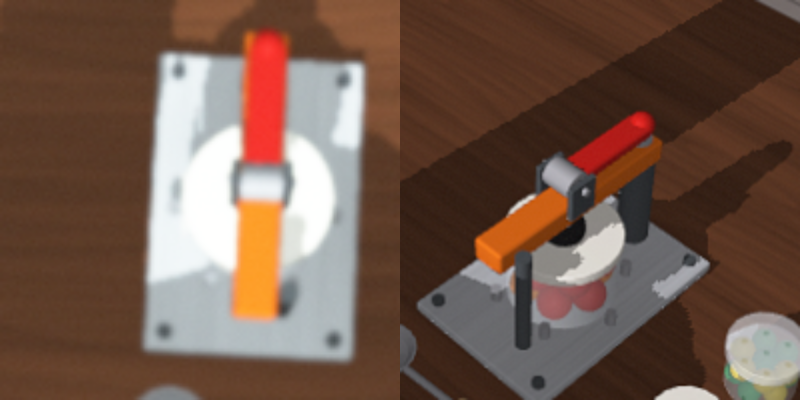

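The top view shows the lever lying along the strap, and the strap is home. I'll check the ball height numerically.

```bash
python3 - <<'E'
from h import *
def ball(img):
    b,g,r=[img[...,i].astype(int) for i in range(3)]
    m=((r>110)&(g<60)&(b<60)).astype(np.uint8);m[:190]=0;m[300:]=0;m[:,:290]=0;m[:,420:]=0
    ys,xs=np.nonzero(m);return xs.max(),ys.min()
p=[.5239,-.0291,-.0489,.459,.0762]
print("start",ball(cv2.imread("pics/side0.png")),proj("side",[model(p)[6]]))
im=viewer.snapshot("side");p[3]=1.45
print("now",ball(im))
for l in(.6,.65,.7):p[4]=l;print(l,proj("side",[model(p)[6]]))
E
```

```text
start (np.int64(368), np.int64(210)) [[352.7917 216.8652]]
now (np.int64(370), np.int64(236))
0.6 [[361.2331 239.1188]]
0.65 [[361.1796 241.0763]]
0.7 [[361.0348 243.0898]]
```

The ball's top edge implies a lever angle of about 0.70, which is fully down. I'll hand in.

```bash
python3 -c "
from workcell import env
print(env.close_job())"
```

```text
the job is handed in; nothing more can be done
None
```

The job is handed in: the strap is home against its stop post, the lever is fully down (about 0.70 rad by the camera), the tub looks seated in its nest, and the hand is clear. The pad's force on the lid was not measured, and the hand-in returned no verdict.

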